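Seat the sample cell in the reader's turning stage and line its windows up with the light

ROBOT

A 7-joint arm with a two-finger parallel gripper is mounted at the origin on the work surface. World frame = base frame: x ahead of the robot, y to its left, z up, the work surface at z = 0. Lengths are in m, angles in rad, forces in N, time in s.
With the tool pointing down it reaches from about 0.4 to 0.85 m from the base axis. Payload 10.4 kg.
Tool frame: the origin (TCP) lies midway between the tips of the shut fingers; the grasp point (between the pads) lies 19 mm behind it; z points along the fingers, y is the line along which they close (so a half turn about z gives the same grasp; the last joint's range is limited). The gripper opens to 87 mm and grips with 3 to 60 N. Pads are 19 mm wide; open, the fingers measure 117 mm over their backs; the gripper's body (75 mm by 190 mm) begins 51 mm behind the grasp point.
Start: joints at [1.291, 0.332, -0.065, 1.46, 0.022, 1.35, -0.088], TCP at [0.159, -0.605, 0.223] pointing down, gripper open.
Joint ranges: [-2.6, 2.6], [-0.5, 2.12], [-1.47, 1.34], [0.16, 2.42], [-1.27, 4.41], [0.06, 2.06], [-2.6, 2.6]. Speed limits (rad/s): [2.22, 2.22, 2.79, 2.79, 3.14, 3.14, 3.14].

INTERFACE

Orientations are given as a unit quaternion [x, y, z, w].
In Python, from bench import r gives the robot as it stands.
- The arm moves only by the tool arm_command, never from a script. Its argument "moves" is one flat list of numbers, 4 for each row, row after row: the shift along the tool's x, y, z in cm, then the turn about the tool's z in degrees. A call has 1 to 12 rows; each row shifts and turns the commanded pose from where the row before left it, along the tool's axes as they then stand; what a row does not reach is not made up. A row lasts 1/12 s, in which the tool goes at most 41.7 mm and 7.16 degrees, less where a joint would pass 70% of its speed; a pose out of reach is approached as far as the arm can. A call with a gripper value outside its range is refused whole. "fingers" is the opening in per cent of the stroke, from 0 (shut) to 100 (fully open), set as the call begins (left out, the last holds). The fingers move at their own pace and stop on an object; "squeeze" is the grip in N (left out, the last holds). Time passes only in rows, so rows that do not move let the fingers close. It gives the time, the measured TCP pose, the force, the opening and the grip force at its end, in the units of the state.
- r.read_state(): the state, without advancing time (a new reading comes with each control period).
- r.camera(name): name is "side" or "top"; returns the picture (420x560x3 uint8, red, green, blue); there is no depth.
- r.camera_info(name): a dict with "fx", "fy", "cx", "cy" (pixels), "origin" and "attitude" of the camera in the world. Camera axes: x right, y up, looking along -z (the intrinsics and any distortion apply to the point x, -y, -z); pixel columns grow to the right and rows downward; lengths in m; the calibration is good to about 2 mm. A picture is of the moment at which its call begins. camera_info takes no time and is no camera call.
- r.close_job(): hands the job in; it is judged then, once.
The state is a dict: "time": time; "joint_positions": joint angles; "joint_vel": joint speeds; "joint_torque": joint torques, N m; "ee_pos": TCP position; "eef_rot": TCP orientation; "ft_force": force on the tool from outside, world axes, zero at the start; "torque": the same for the moment, N m; "width": finger opening in m; "grip_force": force on a finger pad.
Only numpy, scipy, OpenCV 4.12 (cv2) and the standard library are available. Lean on these libraries where they do the work, as an engineer would, in place of code of your own. Each camera call takes 0.05 s, during which the arm holds its last target. There are 200 camera calls.

TASK

Put the tall square windowed sample cell into the square pocket of the light reader's turning stage: the stage has been left at some odd angle, so feel for the pocket with a light touch, then press the cell gently fully home. Then turn cell and stage together clockwise (seen from above) to the stage's stop, so that the two clear faces look squarely at the lamp and the detector, and let go with the cell standing upright in its pocket. The cell is glass: never force it, keep it upright, and do not disturb the other two containers standing there.

Things in the scene. Friction and masses are not known exactly. Their poses are not given: they have to be found in the camera images.
- cell: Sample cell: upright square prism, 24 x 24 x 66 mm, 60 g; origin at the centre of its underside, z up. Clear glass faces (brown pottery slice between) look along its own +y and -y, ribbed grey sides along +x and -x, up to 42 mm; black cap above, 24 mm square, grip it there; a bar on top runs along y. Foot tapers to 23.6 mm over the lowest 1 mm. The tallest square one of three containers left of the reader.
- reader: Light reader, fixed: grey base 150 (its x) x 260 (its y) x 45 mm high; origin at the centre of its underside, z up. Light runs along its y, 83 mm above the table, from a white lamp house (+y) to a black detector head (-y), each 100 mm high above the table, 70 mm wide in x, lens barrels 66 mm from the stage axis. The cell breaks if its contact forces on reader and stage add up to over 40 N.
- stage_floor (a point): Centre of the pocket's floor in the turning stage, 55 mm above the table, on the stage's vertical axis through the reader's origin; its axes are the reader's. Pocket: square, 25.8 mm wide, 16 mm deep, sharp mouth. At the start the stage stands 14 to 75 degrees counterclockwise of its stop; that angle is not reported: feel for it with the cell, or look.
- stage_top (a point): Centre of the pocket's mouth, 71 mm above the table, at the top of the stage's 50 mm square aluminium block on a 90 mm dark disc; its axes are the reader's, not the stage's. The stage is stiff (0.14 N m) and stays put; at its clockwise stop the pocket is square to the light path within 2 degrees. A cell at a wrong angle sits on the block; turned to within about 4 degrees of the pocket's, it drops in.
- vial: Bystander, leave alone: round glass vial 26 mm across, 66 mm high, black cap; origin at the centre of its underside.
- short_cell: Bystander, leave alone: shorter square cell without windows, 24 mm square and 40 mm high, grey with a black cap; origin at the centre of its underside.
Things that resemble listed ones, but are neither listed nor needed, are in the scene too. What is shaped like the cell but green or red is not meant.

How it is judged:
By the outcome, as a careful person would: the job done as asked, in the order asked, and still so for the second after the job is handed in, with the robot touching nothing.
It also fails if it takes over 72 s, if anything falls off the work surface, if the arm or the gripper's body presses on something with over 40 N, if the wrist force passes 120 N, or if a joint passes its speed limit or range.

## Working session

There is one attempt and no reset: what is moved stays moved. The work goes in short steps, Python scripts to look and compute and a tool call to move; the robot and the scene stay as the last step left them, time stands still between calls to the robot, and variables do not carry over. Pictures are saved under pics/ and viewed, at most 10 in all, crops included, and the job is handed in when it is done.

Besides the shell and the picture viewer there is one more tool, called after ">>>" in YAML: its name, and indented under it one key for each argument. arm_command: Moves the arm, as the interface text tells. Its arguments: {"type":"object","properties":{"moves":{"type":"array"},"fingers":{"type":"number"},"squeeze":{"type":"number"}},"required":["moves"]}

```bash
mkdir -p pics; python3 - <<'E'
from bench import r
import cv2
for n in("side","top"):
    cv2.imwrite(f"pics/{n}0.png",r.camera(n)[:,:,::-1]); print(r.camera_info(n))
print(r.read_state())
E
```

```text
{'fx': 415.2807260672259, 'fy': 415.2807260672259, 'cx': 280.2782432212289, 'cy': 213.20488163910582, 'origin': array([0.2467585 , 0.49344645, 0.49209858]), 'attitude': array([-0.13125527,  0.41809694,  0.86254372, -0.25295321])}
{'fx': 538.5546265884396, 'fy': 538.5546265884396, 'cx': 268.93269503714106, 'cy': 211.8975387507069, 'origin': array([0.48053748, 0.05791883, 0.99132561]), 'attitude': array([-0.03457463,  0.02194411,  0.71149925, -0.7014926 ])}
{'time': 0.1, 'joint_positions': array([ 1.29139206,  0.33280047, -0.06470275,  1.46085008,  0.02163618,
        1.349901  , -0.08851275]), 'joint_vel': array([ 0.00203867, -0.00127359, -0.00107123, -0.0030691 , -0.00115707,
       -0.00140964, -0.00030638]), 'joint_torque': array([ 1.73005919e-03, -6.24544215e+01,  2.46212049e-02, -3.90723395e+01,
       -6.15075021e-02,  3.63764958e-02,  1.16597321e-04]), 'ee_pos': array([ 0.15864343, -0.6041757 ,  0.2218421 ]), 'eef_rot': array([ 9.91766489e-01,  1.28057931e-01, -1.25939961e-04, -6.18519326e-04]), 'ft_force': array([-0.02232467, -0.08831024, -1.06457217]), 'torque': array([-0.01967165,  0.00958898,  0.00503096]), 'grip_force': 0.0, 'width': 0.08686635034032546}
```

View pics/side0.png

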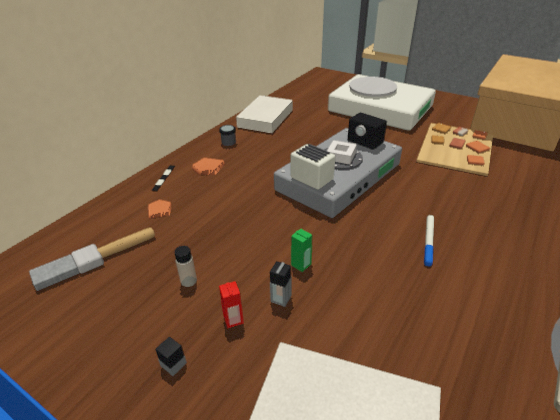

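View pics/top0.png

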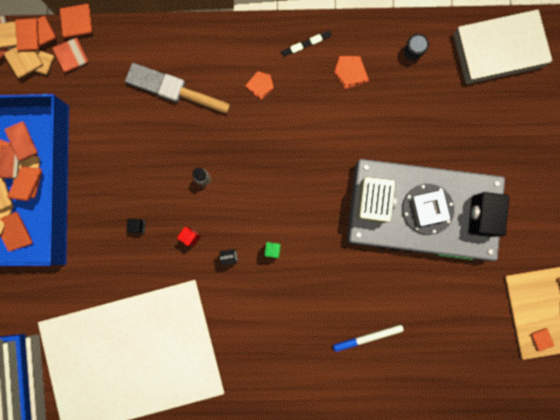

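The side view shows the cell at (280,285), between the red and green decoys, with the reader at about (340,170). In the top view the cell is at (228,257), the stage at (431,209), the vial at (201,177) and the short cell at (135,227).

```bash
cat > h.py <<'E'
import numpy as np, cv2
from scipy.spatial.transform import Rotation as R
from bench import r
def cast(n,px,z):
    i=r.camera_info(n); px=np.atleast_2d(np.array(px,float))
    d=np.c_[(px[:,0]-i["cx"])/i["fx"],-(px[:,1]-i["cy"])/i["fy"],-np.ones(len(px))]
    d=R.from_quat(i["attitude"]).apply(d); o=i["origin"]
    return o+d*((z-o[2])/d[:,2])[:,None]
def proj(n,p):
    i=r.camera_info(n); c=R.from_quat(i["attitude"]).inv().apply(np.atleast_2d(p)-i["origin"])
    return np.c_[i["cx"]-i["fx"]*c[:,0]/c[:,2], i["cy"]+i["fy"]*c[:,1]/c[:,2]]
def tool():
    s=r.read_state(); M=R.from_quat(s["eef_rot"]).as_matrix()
    return s,M,np.degrees(np.arctan2(M[1,1],M[0,1]))
E
python3 - <<'E'
from h import *
a=cv2.imread("pics/top0.png"); s=cv2.imread("pics/side0.png")
def cr(im,x,y,w,h,f): return cv2.resize(im[y:y+h,x:x+w],(w*f,h*f),interpolation=cv2.INTER_CUBIC)
c1=cr(a,205,235,50,38,8); c2=cr(a,400,180,50,38,8)[:, :]
c3=cr(s,250,255,50,38*1,8); c4=cr(s,310,135,50,38,8)
cv2.imwrite("pics/crop1.png",np.vstack([np.hstack([c1,c2]),np.hstack([c3,c4])])[:600])
g=cv2.cvtColor(a,cv2.COLOR_BGR2HSV)
# reader base: low saturation large blob
m=((g[...,1]<75)&(g[...,2]>70)).astype('u1')*255
m[:, :330]=0; m[:150]=0; m[265:]=0; m[:,515:]=0
m=cv2.morphologyEx(m,cv2.MORPH_CLOSE,np.ones((25,25)))
c=max(cv2.findContours(m,0,2)[0],key=cv2.contourArea)
b=cv2.boxPoints(cv2.minAreaRect(c)); print(b)
w=cast("top",b,.045); print(w, np.linalg.norm(w-np.roll(w,1,0),axis=1), w.mean(0))
print("screws",cast("top",[(368,167),(357,235),(503,181),(495,253)],.045))
print("cell top",cast("top",[228,257],.066),"vial",cast("top",[201,174],.066),"green",cast("top",[273,250],.066),"red",cast("top",[188,236],.066))
E
```

```text
[[347.63412 242.28394]
 [358.27365 157.98602]
 [507.24997 176.78885]
 [496.61044 261.08676]]
[[ 0.50107793 -0.0627266   0.045     ]
 [ 0.64994538 -0.08526568  0.045     ]
 [ 0.61215054 -0.34545917  0.045     ]
 [ 0.4648948  -0.31997938  0.045     ]] [0.25978494 0.15056403 0.26292414 0.14944387] [ 0.55701716 -0.20335771  0.045     ]
screws [[ 0.6335382  -0.10198862  0.045     ]
 [ 0.51359091 -0.07940989  0.045     ]
 [ 0.60481312 -0.33769102  0.045     ]
 [ 0.4789293  -0.31785683  0.045     ]]
cell top [[0.47826182 0.14520355 0.066     ]] vial [[0.62262185 0.19113538 0.066     ]] green [[0.48918597 0.06787137 0.066     ]] red [[0.51523128 0.21394257 0.066     ]]
```

View pics/crop1.png

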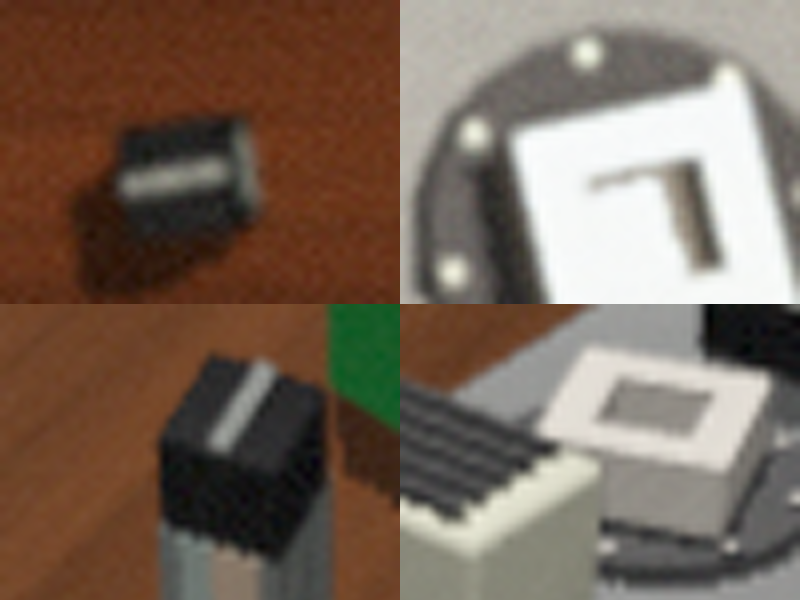

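The crop shows the cell's cap and its bar at about (227,257). The aluminium block's upper edge runs from (414,196) to (442,191), and the pocket is visible in both views.

```bash
python3 - <<'E'
from h import *
a=cv2.imread("pics/top0.png"); s=cv2.imread("pics/side0.png")
ang=lambda v:np.degrees(np.arctan2(v[1],v[0]))
m=(a.min(2)>195).astype('u1')*255; m[:, :405]=0; m[:,460:]=0; m[:185]=0;m[235:]=0
m=cv2.morphologyEx(m,cv2.MORPH_OPEN,np.ones((5,5)));m=cv2.morphologyEx(m,cv2.MORPH_CLOSE,np.ones((19,19)))
c=max(cv2.findContours(m,0,2)[0],key=cv2.contourArea); b=cv2.boxPoints(cv2.minAreaRect(c))
w=cast("top",b,.071); print(b,w.mean(0),[round(ang(w[i]-w[i-1])%90,1) for i in range(4)],np.linalg.norm(w-np.roll(w,1,0),axis=1))
# side-view pocket corners, from crop (scale 8, origin 310,135; panel offset 400,304)
q=np.array([(622,380),(714,390),(690,440),(600,425)])
q=np.c_[(q[:,0]-400)/8+310,(q[:,1]-304)/8+135]-.4
w=cast("side",q,.071);print("pocket side",w,w.mean(0),[round(ang(w[i]-w[i-1])%90,1) for i in range(4)])
q=np.array([(588,345),(770,378),(722,470),(536,432)])
q=np.c_[(q[:,0]-400)/8+310,(q[:,1]-304)/8+135]-.4
w=cast("side",q,.071);print("block side",w.mean(0),[round(ang(w[i]-w[i-1])%90,1) for i in range(4)])
q=np.array([(120,187),(228,168)])/8+[204.6,234.6]
w=cast("top",q,.066);print("bar top",w,w.mean(0),ang(w[1]-w[0]))
q=np.array([(214,450),(266,362)])-[0,304]; q=q/8+[249.6,254.6]
w=cast("side",q,.066);print("bar side",w,w.mean(0),ang(w[1]-w[0]))
st,M,y=tool();print(M,y)
E
```

```text
[[413.70218 196.37639]
 [442.84262 189.65166]
 [449.5505  218.71907]
 [420.41006 225.4438 ]] [ 0.55776347 -0.20381878  0.071     ] [np.float64(10.9), np.float64(12.2), np.float64(10.7), np.float64(12.2)] [0.05083183 0.05114204 0.05083739 0.05091111]
pocket side [[ 0.57296293 -0.21298199  0.071     ]
 [ 0.55031813 -0.22061879  0.071     ]
 [ 0.54416033 -0.19397568  0.071     ]
 [ 0.56698211 -0.18892149  0.071     ]] [ 0.55860588 -0.20412449  0.071     ] [np.float64(14.0), np.float64(18.6), np.float64(13.0), np.float64(12.5)]
block side [ 0.5599962  -0.20531202  0.071     ] [np.float64(11.9), np.float64(10.1), np.float64(11.4), np.float64(8.7)]
bar top [[0.4767882  0.15964401 0.066     ]
 [0.48053731 0.13642693 0.066     ]] [0.47866275 0.14803547 0.066     ] -80.8270171403963
bar side [[0.47997347 0.15752746 0.066     ]
 [0.48408412 0.13427622 0.066     ]] [0.48202879 0.14590184 0.066     ] -79.97411933820273
[[ 9.67202301e-01  2.54006973e-01 -4.08218676e-04]
 [ 2.54007285e-01 -9.67201568e-01  1.19459826e-03]
 [-9.13934557e-05 -1.25910870e-03 -9.99999203e-01]] -75.28523646147781
```

>>> arm_command:
  moves: [3.3,-2.2,0,0,3.3,-2.2,0,0,3.3,-2.2,0,0,3.3,-2.2,0,0,3.3,-2.2,0,0,3.3,-2.2,0,0,3.3,-2.2,0,0,3.3,-2.2,0,0,3.3,-2.2,0,0,3.3,-2.2,0,0,3.3,-2.2,0,0,3.3,-2.2,0,0]
  fingers: 100
  squeeze: 12

```text
time: 1.1
ee_pos: [0.4755, -0.2469, 0.2225]
eef_rot: [0.992, 0.128, -0.0, 0.0]
ft_force: [0.1, -1.4, -0.9]
width: 0.0868
grip_force: 0.0
```

>>> arm_command:
  moves: [0,0,0,-7,0,0,0,-7,0,0,0,-7,0,0,0,-7,0,0,0,-7,0,0,0,-7,0,0,0,-7,0,0,0,-7,0,0,0,-7,0,0,0,-7,0,0,0,-7,0,0,0,-7]

```text
time: 2.1
ee_pos: [0.4745, -0.2485, 0.2222]
eef_rot: [0.649, 0.761, -0.0, -0.0]
ft_force: [0.2, 0.8, 0.1]
width: 0.0867
grip_force: 0.0
```

```bash
cat >> h.py <<'E'
def to(x,y,yaw,z=None):
    "tool-frame shift (cm) from the measured pose, and turn (deg) to reach tool-y yaw"
    s,M,w=tool(); d=np.array([x,y,s["ee_pos"][2] if z is None else z])-s["ee_pos"]
    print("t",s["time"],"pos",s["ee_pos"].round(4),"yaw",w.round(2),"tilt",M[:,2].round(4),"F",s["ft_force"].round(2),"T",s["torque"].round(3),"w",round(s["width"],4),s["grip_force"])
    print("shift cm",(M.T@d*100).round(2),"turn",round((w-yaw+180)%360-180,2), "j",s["joint_positions"].round(2))
E
python3 -c "
from h import *
to(.480,.147,9.6)"
```

```text
t 2.1 pos [ 0.4745 -0.2485  0.2222] yaw 9.06 tilt [-6.e-04  2.e-04 -1.e+00] F [0.22 0.81 0.13] T [-0.019 -0.058  0.046] w 0.0867 0.0
shift cm [3.897e+01 6.770e+00 1.000e-02] turn -0.54 j [ 0.87  0.18 -0.53  1.67  0.09  1.32  0.48]
```

>>> arm_command:
  moves: [3.25,0.56,0.8,0,3.25,0.56,0.8,0,3.25,0.56,0.8,0,3.25,0.56,0.8,0,3.25,0.56,0.8,0,3.25,0.56,0.8,0,3.25,0.56,0.8,0,3.25,0.56,0.8,0,3.25,0.56,0.8,0,3.25,0.56,0.8,0,3.25,0.56,0.8,0,3.25,0.56,0.8,-0.5]

```text
time: 3.1
ee_pos: [0.4818, 0.1484, 0.1261]
eef_rot: [0.648, 0.761, -0.0, 0.0]
ft_force: [0.7, 0.0, -0.1]
width: 0.0872
grip_force: 0.0
```

>>> arm_command:
  moves: [0,0,0,0,0,0,0,0]

```text
time: 3.27
ee_pos: [0.4811, 0.149, 0.1259]
eef_rot: [0.646, 0.763, -0.0, -0.001]
ft_force: [-0.0, -0.8, 0.1]
width: 0.0869
grip_force: 0.0
```

```bash
python3 -c "
from h import *
to(.480,.147,9.6,.037)
a=r.camera('side')[:,:,::-1];b=r.camera('top')[:,:,::-1]
a=cv2.resize(a[215:315,220:340],(480,400));b=cv2.resize(b[215:315,175:275],(320,320));b=cv2.copyMakeBorder(b,0,80,0,0,0)
cv2.imwrite('pics/s1.png',np.hstack([a,b]))"
```

```text
t 3.2667 pos [0.4811 0.149  0.1259] yaw 9.45 tilt [-1.5e-03  6.0e-04 -1.0e+00] F [-0.03 -0.84  0.14] T [-0.05  -0.17  -0.046] w 0.0869 0.0
shift cm [-0.19 -0.13  8.89] turn -0.15 j [ 0.36  0.24 -0.84  1.86  0.2   1.13 -0.38]
```

View pics/s1.png

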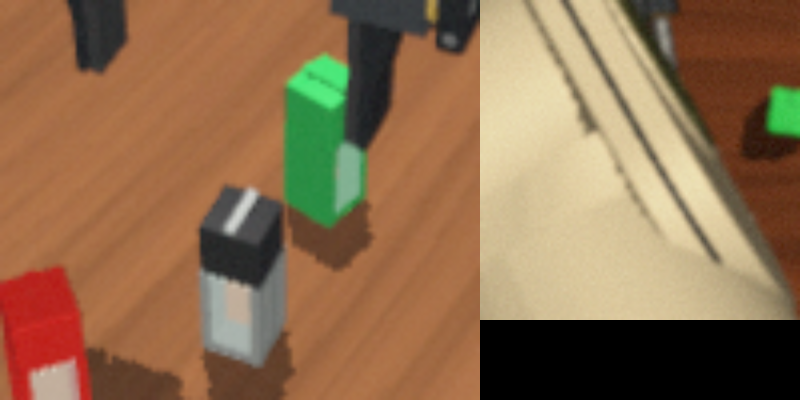

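>>> arm_command:
  moves: [-0.2,-0.1,1.8,0,0,0,1.8,0,0,0,1.8,0,0,0,1.8,0,0,0,1.0,0,0,0,0.9,0,0,0,0,0]

```text
time: 3.95
ee_pos: [0.4809, 0.1438, 0.0344]
eef_rot: [0.649, 0.761, -0.001, -0.0]
ft_force: [0.0, -0.7, -0.1]
width: 0.0869
grip_force: 0.0
```

>>> arm_command:
  moves: [0,0,0,0,0,0,0,0,0,0,0,0,0,0,0,0,0,0,0,0,0,0,0,0,0,0,0,0,0,0,0,0]
  fingers: 0
  squeeze: 10

```text
time: 4.62
ee_pos: [0.4814, 0.1449, 0.0356]
eef_rot: [0.648, 0.762, -0.0, 0.0]
ft_force: [0.3, 0.6, -0.4]
width: 0.0417
grip_force: 0.0
```

>>> arm_command:
  moves: [0,0,0,0,0,0,0,0,0,0,0,0]
  squeeze: 25

```text
time: 4.87
ee_pos: [0.4813, 0.145, 0.0355]
eef_rot: [0.648, 0.762, -0.0, -0.0]
ft_force: [0.4, 0.2, -0.4]
width: 0.0241
grip_force: 25.0
```

```bash
python3 -c "
from h import *
to(.480,.147,9.6,.2)"
```

```text
t 4.8667 pos [0.4813 0.145  0.0355] yaw 9.22 tilt [-1.e-04 -1.e-04 -1.e+00] F [ 0.43  0.18 -0.4 ] T [-0.018 -0.077  0.017] w 0.0241 24.99930052086711
shift cm [  0.22  -0.1  -16.45] turn -0.38 j [ 0.31  0.37 -0.78  1.94  0.32  0.96 -0.47]
```

>>> arm_command:
  moves: [0,0,-1,0,0,0,-2,0,0,0,-3,0,0,0,-3,0,0,0,-3,0,0,0,-1.5,0]

```text
time: 5.37
ee_pos: [0.4824, 0.1459, 0.1747]
eef_rot: [0.648, 0.762, 0.002, 0.001]
ft_force: [0.7, -0.5, -0.7]
width: 0.0239
grip_force: 25.0
```

```bash
python3 -c "
from h import *
to(.558,-.204,11.5,.2)"
```

```text
t 5.3667 pos [0.4824 0.1459 0.1747] yaw 9.26 tilt [ 4.e-03  7.e-04 -1.e+00] F [ 0.74 -0.54 -0.69] T [ 0.006 -0.155  0.001] w 0.0239 24.99983685091138
shift cm [-35.75   1.85  -2.52] turn -2.24 j [ 0.4   0.18 -0.85  1.81  0.15  1.21 -0.33]
```

>>> arm_command:
  moves: [-1.5,0.08,0,0,-3.1,0.16,0,0,-3.2,0.16,0,0,-3.2,0.16,0,0,-3.2,0.16,0,0,-3.2,0.16,0,0,-3.2,0.16,0,0,-3.2,0.16,0,0,-3.2,0.16,0,0,-3.2,0.16,0,0,-3.1,0.16,0,0,-2.4,0.13,0,-2.2]

```text
time: 6.37
ee_pos: [0.5564, -0.2074, 0.1712]
eef_rot: [0.634, 0.773, -0.0, 0.0]
ft_force: [0.3, 0.4, 0.1]
width: 0.024
grip_force: 25.0
```

>>> arm_command:
  moves: [0,0,1,0,0,0,1,0,0,0,0.5,0,0,0,0,0,0,0,0,0]

```text
time: 6.78
ee_pos: [0.5563, -0.2031, 0.1456]
eef_rot: [0.633, 0.774, 0.0, -0.0]
ft_force: [0.7, 0.4, 0.2]
width: 0.0239
grip_force: 25.0
```

```bash
python3 -c "
from h import *
to(.558,-.204,11.5,.107)
a=r.camera('side')[:,:,::-1].copy();cv2.imwrite('pics/s2raw.png',a)
s,M,w=tool()
print(proj('side',[s['ee_pos']-[0,0,.0355]]))
x0,y0=270,70
a=cv2.resize(a[y0:y0+120,x0:x0+160],(800,600),interpolation=cv2.INTER_CUBIC)
cv2.imwrite('pics/s2.png',a)"
```

```text
t 6.7833 pos [ 0.5563 -0.2031  0.1456] yaw 11.52 tilt [-4.e-04  4.e-04 -1.e+00] F [0.65 0.44 0.16] T [ 0.    -0.097  0.028] w 0.0239 24.999234303832054
shift cm [-0.12  0.15  3.86] turn 0.02 j [ 0.76  0.38 -0.61  1.62  0.23  1.21  0.31]
[[343.90986504 130.5257802 ]]
```

View pics/s2.png

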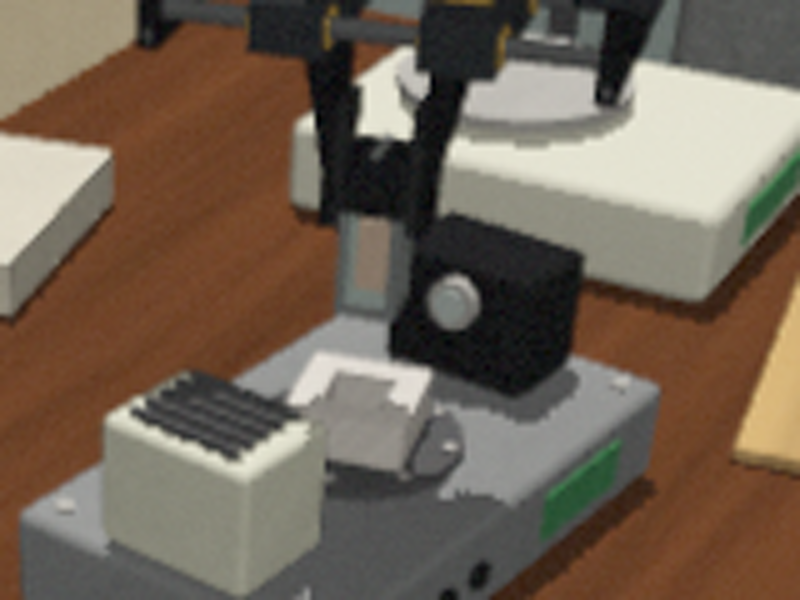

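The cell hangs upright above the stage. The bottom edge of its near glass face runs from about (337.6,131) to (348.6,134).

```bash
python3 -c "
from h import *
s,M,w=tool();c=s['ee_pos']-[0,0,.0355]
ex,ey=M[:,1],M[:,0]   # cell +-x along tool y, cell y along tool x
pred=[c+.0118*(-a*ex)+.0118*ey*b for a,b in((-1,1),(1,1),(-1,-1),(1,-1))]
print(proj('side',pred))
w=cast('side',[(337.4,130.8),(348.4,133.8)],c[2]); print(w, np.linalg.norm(w[1]-w[0]))
mid=w.mean(0); print('tool frame offset of centre', M.T@(mid-.0118*ey-c)*1000)
a=cv2.imread('pics/s2raw.png');cv2.imwrite('pics/s3.png',cv2.resize(a[90:145,325:365],(580,798),interpolation=cv2.INTER_CUBIC)[-600:])
"
```

```text
[[336.56641527 132.16713424]
 [348.23341525 134.06530386]
 [339.71123419 127.0885232 ]
 [351.16362588 128.90447278]]
[[ 0.56708037 -0.19558331  0.11049575]
 [ 0.54288991 -0.19534234  0.11049575]] 0.024191661583650777
tool frame offset of centre [-3.72340764e+00 -2.65371858e-03 -4.57850037e-04]
```

View pics/s3.png

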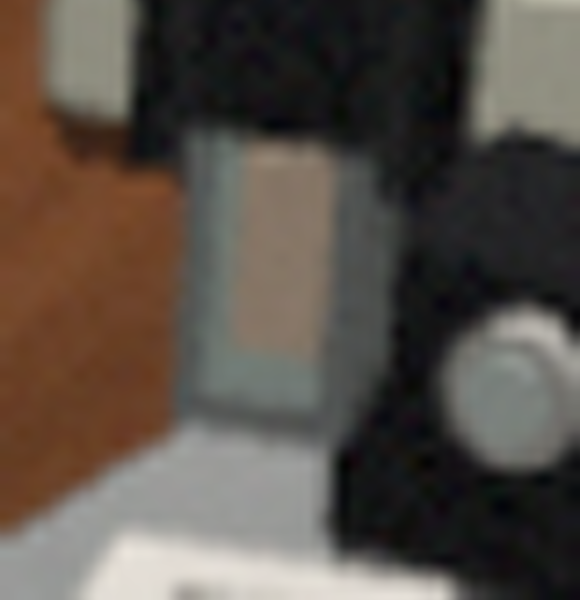

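>>> arm_command:
  moves: [-0.1,0.1,1,0,0,0.1,1,0,0,0,1,0,0,0,0.5,0,0,0,0,0,0,0,0,0,0,0,0,0]

```text
time: 7.42
ee_pos: [0.5588, -0.2051, 0.1108]
eef_rot: [0.633, 0.774, 0.0, 0.0]
ft_force: [0.1, -0.8, -0.7]
width: 0.0236
grip_force: 25.0
```

```bash
python3 -c "
from h import *
to(.5583,-.204,11.5,.107)
a=r.camera('side')[:,:,::-1].copy()
cv2.imwrite('pics/s4.png',cv2.resize(a[105:170,310:380],(630,585),interpolation=cv2.INTER_CUBIC))"
```

```text
t 7.4167 pos [ 0.5588 -0.2051  0.1108] yaw 11.42 tilt [ 4.e-04 -1.e-04 -1.e+00] F [ 0.11 -0.79 -0.75] T [ 0.021 -0.134 -0.016] w 0.0236 24.99922726303339
shift cm [ 0.12 -0.03  0.38] turn -0.08 j [ 0.75  0.42 -0.6   1.65  0.25  1.15  0.29]
```

View pics/s4.png

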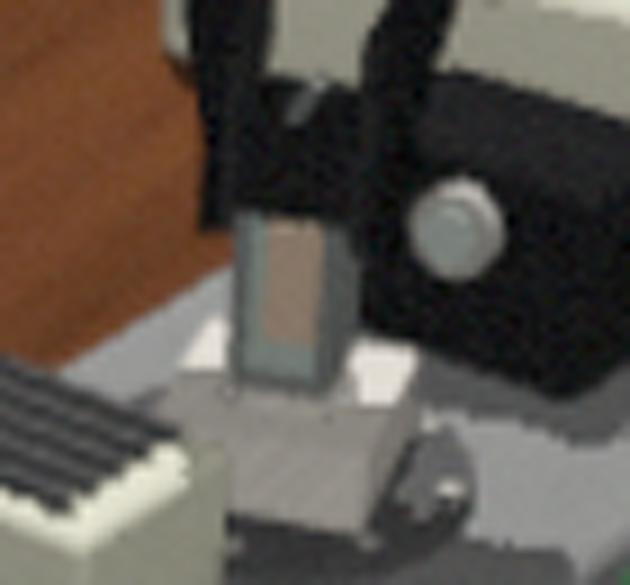

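>>> arm_command:
  moves: [0.25,0,0,0,0,0,0,0,0,0,0.1,0,0,0,0.1,0,0,0,0.1,0,0,0,0.1,0,0,0,0.05,0,0,0,0,0,0,0,0,0]

```text
time: 8.22
ee_pos: [0.5581, -0.2028, 0.1063]
eef_rot: [0.633, 0.774, -0.0, 0.0]
ft_force: [-2.2, 0.8, 3.4]
width: 0.0243
grip_force: 25.0
```

```bash
python3 -c "
from h import *
to(.5583,-.204,11.5,.107)"
```

```text
t 8.2167 pos [ 0.5581 -0.2028  0.1063] yaw 11.4 tilt [ 2.e-04 -3.e-04 -1.e+00] F [-2.23  0.77  3.43] T [-0.004  0.242  0.037] w 0.0243 25.000079870224
shift cm [-0.12 -0.01 -0.07] turn -0.1 j [ 0.75  0.42 -0.6   1.66  0.26  1.14  0.29]
```

>>> arm_command:
  moves: [0,-0.05,0,0,0,0,0.03,0,0,0,0,0,0,0,0,0]

```text
time: 8.55
ee_pos: [0.5581, -0.2029, 0.1062]
eef_rot: [0.633, 0.774, 0.0, 0.001]
ft_force: [-1.0, -0.7, 5.7]
width: 0.0238
grip_force: 25.0
```

```bash
python3 -c "
from h import *
to(.5583,-.204,11.5,.107)"
```

```text
t 8.55 pos [ 0.5581 -0.2029  0.1062] yaw 11.41 tilt [ 1.1e-03 -4.0e-04 -1.0e+00] F [-1.01 -0.69  5.71] T [-0.002 -0.062  0.002] w 0.0238 25.000158045440912
shift cm [-0.12  0.   -0.08] turn -0.09 j [ 0.75  0.42 -0.6   1.66  0.26  1.14  0.29]
```

>>> arm_command:
  moves: [0.05,0,0,0,0.05,0,0,0,0.05,0,0,0,0,0,0,0,0,0,0,0]

```text
time: 8.97
ee_pos: [0.5578, -0.202, 0.1063]
eef_rot: [0.633, 0.774, -0.0, 0.001]
ft_force: [0.1, -3.2, 5.8]
width: 0.0237
grip_force: 25.0
```

```bash
python3 -c "
from h import *
to(.5583,-.204,11.5,.107)"
```

```text
t 8.9667 pos [ 0.5578 -0.202   0.1063] yaw 11.39 tilt [ 0.0014 -0.0012 -1.    ] F [ 0.07 -3.18  5.83] T [-0.568 -0.242  0.019] w 0.0237 25.000310819596052
shift cm [-0.2   0.01 -0.07] turn -0.11 j [ 0.75  0.42 -0.6   1.66  0.26  1.14  0.28]
```

>>> arm_command:
  moves: [0.05,0,0,0,0.05,0,0,0,0.05,0,0,0,0.05,0,0,0,0,0,0,0,0,0,0,0]

```text
time: 9.47
ee_pos: [0.5574, -0.2001, 0.1063]
eef_rot: [0.633, 0.774, -0.0, 0.001]
ft_force: [-0.3, -3.3, 5.8]
width: 0.0237
grip_force: 25.0
```

```bash
python3 -c "
from h import *
to(.5583,-.204,11.5,.107)"
```

```text
t 9.4667 pos [ 0.5574 -0.2001  0.1063] yaw 11.38 tilt [ 0.0014 -0.0012 -1.    ] F [-0.25 -3.33  5.79] T [-0.636 -0.199 -0.066] w 0.0237 25.000318754464388
shift cm [-0.4   0.01 -0.07] turn -0.12 j [ 0.75  0.42 -0.6   1.66  0.25  1.14  0.28]
```

>>> arm_command:
  moves: [0,0.05,0,0,0,0.05,0,0,0,0.05,0,0,0,0.05,0,0,0,0.05,0,0,0,0,0,0,0,0,0,0]

```text
time: 10.05
ee_pos: [0.5583, -0.2002, 0.1062]
eef_rot: [0.634, 0.774, -0.001, -0.0]
ft_force: [-6.5, -3.2, 11.4]
width: 0.0239
grip_force: 25.0
```

>>> arm_command:
  moves: [-0.05,0,0,0,-0.05,0,0,0,-0.05,0,0,0,-0.05,0,0,0,-0.05,0,0,0,0,0,0,0,0,0,0,0]

```text
time: 10.63
ee_pos: [0.5595, -0.201, 0.1061]
eef_rot: [0.633, 0.774, -0.0, -0.0]
ft_force: [-3.5, 1.4, 9.0]
width: 0.0239
grip_force: 25.0
```

```bash
python3 -c "
from h import *
to(.5583,-.204,11.5,.107)"
```

```text
t 10.6333 pos [ 0.5595 -0.201   0.1061] yaw 11.42 tilt [-8.e-04  2.e-04 -1.e+00] F [-3.47  1.39  9.  ] T [0.348 0.853 0.017] w 0.0239 25.000887159258127
shift cm [-0.27 -0.18 -0.09] turn -0.08 j [ 0.75  0.42 -0.6   1.66  0.26  1.14  0.28]
```

>>> arm_command:
  moves: [-0.05,0,-0.04,0,-0.05,0,0,0,-0.05,0,0,0,-0.05,0,0,0,0,0,0,0,0,0,0,0]

```text
time: 11.13
ee_pos: [0.5603, -0.2029, 0.1061]
eef_rot: [0.633, 0.774, 0.0, -0.0]
ft_force: [-0.8, 3.1, 4.1]
width: 0.0238
grip_force: 25.0
```

>>> arm_command:
  moves: [-0.05,0,0,0,-0.05,0,0,0,-0.05,0,0,0,0,0,0,0,0,0,0,0]

```text
time: 11.55
ee_pos: [0.5605, -0.2051, 0.106]
eef_rot: [0.633, 0.774, -0.0, 0.0]
ft_force: [0.3, 1.7, 2.4]
width: 0.0238
grip_force: 25.0
```

```bash
python3 -c "
from h import *
to(.5583,-.204,11.5,.107)"
```

```text
t 11.55 pos [ 0.5605 -0.2051  0.106 ] yaw 11.4 tilt [ 1.e-04 -4.e-04 -1.e+00] F [0.31 1.69 2.45] T [ 0.315 -0.137  0.004] w 0.0238 24.999867165461183
shift cm [ 0.15 -0.2  -0.1 ] turn -0.1 j [ 0.75  0.43 -0.6   1.65  0.26  1.14  0.29]
```

```bash
python3 -c "
from h import *
b=r.camera('side')[:,:,::-1].copy();cv2.imwrite('pics/s5raw.png',b);a=cv2.imread('pics/side0.png')
th=np.radians(11.5);ex=np.array([np.cos(th),np.sin(th),0]);ey=np.array([-np.sin(th),np.cos(th),0])
def sq(c,h): return proj('side',[np.array(c)+h*(i*ex+j*ey) for i,j in((1,1),(-1,1),(-1,-1),(1,-1))])
k=11;x0,y0=322,125
def panel(im,qs):
    p=cv2.resize(im[y0:y0+48,x0:x0+36],(36*k,48*k),interpolation=cv2.INTER_CUBIC)
    for q,c in qs:
        cv2.polylines(p,[((q-[x0,y0]+.5)*k).round().astype(int)],1,c,1)
    return p
P=(.559,-.2045,.071);s=r.read_state()['ee_pos'];q=[(sq(P,.0129),(0,255,255)),(sq(P,.025),(0,255,0))]
print(q[0][0]);cq=sq((s[0],s[1],.0712),.0118)
cv2.imwrite('pics/s5.png',np.hstack([panel(a,q),panel(b,q[1:]+[(cq,(0,0,255))])]))
"
```

```text
[[333.76745496 149.38382531]
 [346.11694503 151.55257749]
 [349.26856979 145.70311607]
 [337.15914506 143.63345468]]
```

View pics/s5.png

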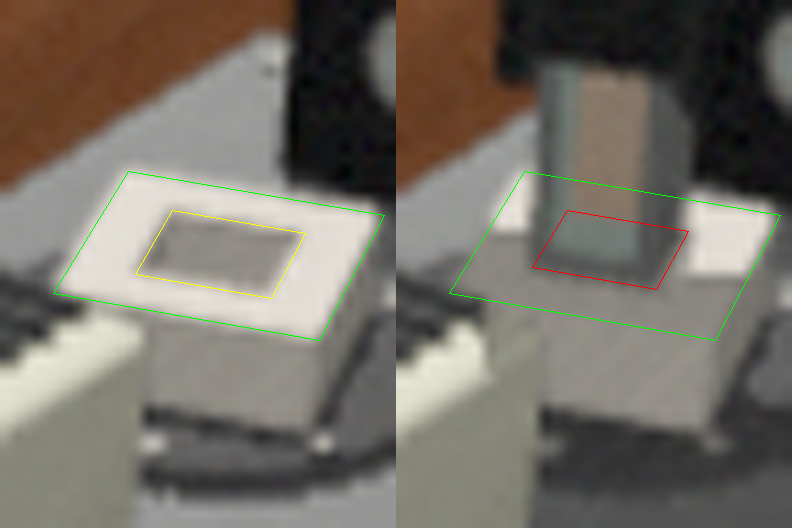

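>>> arm_command:
  moves: [0,0,-0.15,0,0.25,0,0,0,0.25,-0.07,0,0,0,0,0,0,0,0,0,0]

```text
time: 12.02
ee_pos: [0.5587, -0.1998, 0.1076]
eef_rot: [0.633, 0.774, -0.0, 0.0]
ft_force: [-0.4, -0.5, -0.4]
width: 0.0238
grip_force: 25.0
```

```bash
python3 -c "
from h import *
to(.5588,-.2000,11.5,.106)"
```

```text
t 12.0167 pos [ 0.5587 -0.1998  0.1076] yaw 11.43 tilt [-1.e-04 -2.e-04 -1.e+00] F [-0.36 -0.53 -0.35] T [-0.044 -0.144  0.034] w 0.0238 24.999437872320414
shift cm [-0.02  0.    0.16] turn -0.07 j [ 0.75  0.42 -0.6   1.66  0.25  1.14  0.28]
```

Press down lightly, then sweep +tool x.

>>> arm_command:
  moves: [0,0,0.1,0,0,0,0.08,0,0,0,0,0,0,0,0,0]

```text
time: 12.35
ee_pos: [0.559, -0.2002, 0.1062]
eef_rot: [0.633, 0.774, -0.0, 0.0]
ft_force: [-1.1, -0.6, 4.5]
width: 0.0239
grip_force: 25.0
```

>>> arm_command:
  moves: [0.05,0,0,0,0.05,0,0,0,0.05,0,0,0,0,0,0,0,0,0,0,0]

```text
time: 12.77
ee_pos: [0.5589, -0.1992, 0.1062]
eef_rot: [0.633, 0.774, -0.0, 0.001]
ft_force: [-1.7, -2.9, 5.3]
width: 0.0235
grip_force: 25.0
```

```bash
python3 -c "
from h import *
to(.5588,-.2000,11.5,.106)"
```

```text
t 12.7667 pos [ 0.5589 -0.1992  0.1062] yaw 11.39 tilt [ 0.001 -0.001 -1.   ] F [-1.65 -2.86  5.34] T [-0.802 -0.03   0.004] w 0.0235 25.000361250713468
shift cm [-0.08 -0.03  0.02] turn -0.11 j [ 0.75  0.42 -0.6   1.66  0.26  1.14  0.28]
```

```bash
python3 -c "
from h import *
b=cv2.imread('pics/s5raw.png');g=b.astype(int).sum(2)//3
print('     ',*range(332,352))
for y in list(range(129,134))+list(range(143,156)): print(y,g[y,332:352])
s=(.5605,-.2051)
th=np.radians(11.4);ex=np.array([np.cos(th),np.sin(th),0]);ey=np.array([-np.sin(th),np.cos(th),0])
for z in(.071,.113):print(proj('side',[np.array([*s,z])+.012*(i*ex+j*ey) for i,j in((1,1),(-1,1),(-1,-1))]).round(1))
"
```

```text
332 333 334 335 336 337 338 339 340 341 342 343 344 345 346 347 348 349 350 351
129 [21 28 26 26 24 21 24 26 19 18 25 23 17 23 23 20 31 24 14 18]
130 [17 24 42 49 54 54 51 41 39 21 23 20 24 19 21 26 31 25 18 19]
131 [ 27  31  46  75  89 100  91  84  82  74  58  62  52  33  30  33  32  26
  17  20]
132 [ 35  43  54  78  89 110 113 121 121 123 104 108  94  65  57  43  33  20
  23  14]
133 [ 61  63  67  83  91 112 116 118 119 118 118 118 112  83  74  48  33  27
  20   8]
143 [219 210 146  90  99 114 119 116 116 118 118 114  89  83  76  85 150 200
 183 169]
144 [221 209 119  89 106 115 119 119 120 118 117 112  89  82  72  93 164 219
 219 218]
145 [205 195 113  87 105 118 118 118 116 117 118 113  84  81  72  98 167 213
 219 218]
146 [134 126  95  89 108 118 115 117 117 115 119 112  81  83  75  83 139 200
 218 219]
147 [135 126  92  87 100 106 112 112 113 117 117 111  82  81  76 109 159 210
 217 219]
148 [135 126  94  86  86  88  93  95 103 106 103  99  83  79  90 131 167 218
 218 220]
149 [133 130 105  99  93  94  86  87  87  86  83  83  82  83 108 144 172 203
 203 204]
150 [133 129 133 128 118 122 108 110 104 107  91  95  86  97 122 134 134 131
 135 133]
151 [133 135 131 133 134 132 130 132 132 131 120 123 111 115 121 134 132 131
 132 135]
152 [137 136 135 133 134 133 131 133 135 135 133 129 132 133 131 132 133 134
 134 134]
153 [139 137 133 138 136 135 136 136 136 136 133 132 133 135 136 134 133 133
 134 133]
154 [133 128 128 140 138 140 142 141 139 137 137 139 136 137 134 134 135 135
 135 126]
155 [133 140 139 135 139 139 140 142 140 137 140 143 141 140 138 139 136 139
 136 119]
[[333.8 148.9]
 [345.2 151. ]
 [348.2 145.5]]
[[335.2 130.2]
 [347.  132.1]
 [350.  126.9]]
```

Measured at pixel level, the cell's foot edge lies about 1.3 mm toward +tool x of the TCP. So the pocket should be at TCP ≈ (0.559, -0.2057), which the sweeps skipped.

>>> arm_command:
  moves: [0,0,-0.15,0,-0.3,0,0,0,-0.4,-0.06,0,0,0,0,0,0,0,0,0,0]

```text
time: 13.18
ee_pos: [0.5592, -0.2057, 0.107]
eef_rot: [0.633, 0.774, -0.0, -0.0]
ft_force: [-0.8, 1.3, -0.8]
width: 0.0241
grip_force: 25.0
```

```bash
python3 -c "
from h import *
to(.559,-.2055,11.5,.106)"
```

```text
t 13.1833 pos [ 0.5592 -0.2057  0.107 ] yaw 11.38 tilt [-5.e-04  3.e-04 -1.e+00] F [-0.82  1.28 -0.81] T [ 0.008 -0.103 -0.008] w 0.0241 24.999795025214553
shift cm [ 0.02 -0.01  0.1 ] turn -0.12 j [ 0.75  0.42 -0.6   1.65  0.26  1.14  0.29]
```

>>> arm_command:
  moves: [0,0,0.1,0,0,0,0.08,0,0,0,0,0,0,0,0,0]

```text
time: 13.52
ee_pos: [0.5595, -0.2056, 0.1055]
eef_rot: [0.633, 0.774, -0.0, 0.0]
ft_force: [0.8, -0.7, -0.3]
width: 0.0239
grip_force: 25.0
```

```bash
python3 -c "
from h import *
to(.559,-.2055,11.5,.106)"
```

```text
t 13.5167 pos [ 0.5595 -0.2056  0.1055] yaw 11.41 tilt [ 4.e-04 -3.e-04 -1.e+00] F [ 0.77 -0.72 -0.33] T [-0.298 -0.378  0.021] w 0.0239 24.99942130409181
shift cm [ 0.02 -0.05 -0.05] turn -0.09 j [ 0.75  0.43 -0.6   1.65  0.26  1.14  0.29]
```

No vertical force at 0.1055, which is below the rim contact height. Lower a little more.

>>> arm_command:
  moves: [0,0,0.05,0,0,0,0.05,0,0,0,0.05,0,0,0,0.05,0,0,0,0,0,0,0,0,0]

```text
time: 14.02
ee_pos: [0.5593, -0.2057, 0.1035]
eef_rot: [0.633, 0.774, -0.0, 0.0]
ft_force: [1.7, -3.1, -0.2]
width: 0.0237
grip_force: 25.0
```

```bash
python3 -c "
from h import *
to(.559,-.2055,11.5,.0905)"
```

```text
t 14.0167 pos [ 0.5593 -0.2057  0.1035] yaw 11.41 tilt [ 1.e-04 -3.e-04 -1.e+00] F [ 1.7  -3.1  -0.16] T [-0.585 -0.268  0.015] w 0.0237 24.99930242076516
shift cm [ 0.03 -0.03  1.3 ] turn -0.09 j [ 0.75  0.43 -0.59  1.66  0.26  1.14  0.29]
```

>>> arm_command:
  moves: [-0.05,0.02,0.1,0,0,0,0.1,0,0,0,0.1,0,0,0,0.1,0,0,0,0.1,0,0,0,0,0]

```text
time: 14.52
ee_pos: [0.5596, -0.2058, 0.0983]
eef_rot: [0.633, 0.774, -0.0, -0.0]
ft_force: [-0.4, -1.3, -1.6]
width: 0.0238
grip_force: 25.0
```

```bash
python3 -c "
from h import *
to(.559,-.2055,11.5,.0905)"
```

```text
t 14.5167 pos [ 0.5596 -0.2058  0.0983] yaw 11.42 tilt [-2.e-04  2.e-04 -1.e+00] F [-0.4  -1.26 -1.6 ] T [-0.36  -0.264 -0.009] w 0.0238 24.9994558095932
shift cm [ 0.04 -0.05  0.78] turn -0.08 j [ 0.75  0.43 -0.59  1.66  0.26  1.13  0.29]
```

>>> arm_command:
  moves: [-0.03,0,0.1,0,0,0,0.1,0,0,0,0.1,0,0,0,0.1,0,0,0,0.1,0,0,0,0.1,0,0,0,0.05,0,0,0,0.05,0,0,0,0,0,0,0,0,0]

```text
time: 15.35
ee_pos: [0.5597, -0.2062, 0.0916]
eef_rot: [0.633, 0.774, -0.0, 0.0]
ft_force: [-0.4, 0.8, -0.4]
width: 0.0234
grip_force: 25.0
```

```bash
python3 -c "
from h import *
to(.559,-.2055,11.5,.0905)"
```

```text
t 15.35 pos [ 0.5597 -0.2062  0.0916] yaw 11.42 tilt [-0.e+00 -1.e-04 -1.e+00] F [-0.36  0.8  -0.4 ] T [ 0.044 -0.132  0.047] w 0.0234 24.999479558318853
shift cm [ 0.08 -0.06  0.11] turn -0.08 j [ 0.75  0.44 -0.59  1.67  0.27  1.12  0.28]
```

>>> arm_command:
  moves: [0,0,0.05,0,0,0,0.05,0,0,0,0.05,0,0,0,0.05,0,0,0,0,0,0,0,0,0]

```text
time: 15.85
ee_pos: [0.5599, -0.2063, 0.0904]
eef_rot: [0.633, 0.774, -0.0, 0.0]
ft_force: [-3.7, 0.8, 7.0]
width: 0.0239
grip_force: 25.0
```

```bash
python3 -c "
from h import *
to(.559,-.2055,11.5,.0905)"
```

```text
t 15.85 pos [ 0.5599 -0.2063  0.0904] yaw 11.41 tilt [ 3.e-04 -6.e-04 -1.e+00] F [-3.66  0.79  7.04] T [0.14  0.668 0.01 ] w 0.0239 25.000346079468727
shift cm [ 0.1  -0.07 -0.01] turn -0.09 j [ 0.75  0.44 -0.59  1.67  0.27  1.11  0.28]
```

>>> arm_command:
  moves: [0,-0.05,-0.05,0,0,0,0,1,0,0,0,1,0,0,0,1,0,0,0,1,0,0,0,1,0,0,0,1,0,0,0,0]

```text
time: 16.52
ee_pos: [0.5595, -0.2067, 0.0904]
eef_rot: [0.674, 0.739, -0.0, 0.0]
ft_force: [-0.4, -0.9, 4.5]
width: 0.0238
grip_force: 25.0
```

```bash
python3 -c "
from h import *
to(.559,-.2055,-8.2,.0905)"
```

```text
t 16.5167 pos [ 0.5595 -0.2067  0.0904] yaw 5.29 tilt [ 6.e-04 -7.e-04 -1.e+00] F [-0.36 -0.89  4.52] T [-0.237 -0.025  0.043] w 0.0238 25.00024303793907
shift cm [ 0.12 -0.03 -0.01] turn 13.49 j [ 0.73  0.44 -0.57  1.67  0.26  1.11  0.18]
```

>>> arm_command:
  moves: [0,0,0,1,0,0,0,1,0,0,0,1,0,0,0,1,0,0,0,1,0,0,0,1,0,0,0,0]

```text
time: 17.1
ee_pos: [0.5593, -0.2068, 0.0904]
eef_rot: [0.712, 0.703, -0.0, 0.0]
ft_force: [-1.2, -0.9, 5.8]
width: 0.0237
grip_force: 25.0
```

```bash
python3 -c "
from h import *
to(.559,-.2055,-8.2,.0905)"
```

```text
t 17.1 pos [ 0.5593 -0.2068  0.0904] yaw -0.72 tilt [ 2.e-04 -8.e-04 -1.e+00] F [-1.24 -0.91  5.85] T [-0.248  0.235  0.13 ] w 0.0237 25.000694347545505
shift cm [ 0.13 -0.03 -0.01] turn 7.48 j [ 0.72  0.43 -0.55  1.67  0.25  1.11  0.09]
```

>>> arm_command:
  moves: [0,0,0,1,0,0,0,1,0,0,0,1,0,0,0,1,0,0,0,1,0,0,0,1,0,0,0,0]

```text
time: 17.68
ee_pos: [0.559, -0.2068, 0.0903]
eef_rot: [0.747, 0.664, -0.0, 0.0]
ft_force: [-3.4, -0.6, 7.2]
width: 0.0239
grip_force: 25.0
```

```bash
python3 -c "
from h import *
to(.559,-.2055,-8.2,.0905)"
```

```text
t 17.6833 pos [ 0.559  -0.2068  0.0903] yaw -6.72 tilt [-3.e-04 -8.e-04 -1.e+00] F [-3.36 -0.56  7.16] T [-0.24   0.5    0.163] w 0.0239 25.000703986734152
shift cm [ 0.13 -0.02 -0.02] turn 1.48 j [ 0.71  0.43 -0.53  1.67  0.24  1.11 -0.01]
```

>>> arm_command:
  moves: [0,-0.05,-0.03,0,0,0,0,1,0,0,0,1,0,0,0,0]

```text
time: 18.02
ee_pos: [0.5589, -0.2067, 0.0904]
eef_rot: [0.759, 0.651, -0.0, 0.0]
ft_force: [0.9, -3.4, 2.0]
width: 0.0239
grip_force: 25.0
```

>>> arm_command:
  moves: [0,0,0,1,0,0,0,0]

```text
time: 18.18
ee_pos: [0.5588, -0.2067, 0.0904]
eef_rot: [0.764, 0.645, -0.0, 0.0]
ft_force: [2.0, -3.5, 2.4]
width: 0.024
grip_force: 25.0
```

```bash
python3 -c "
from h import *
to(.559,-.2055,-8.2,.0905)"
```

```text
t 18.1833 pos [ 0.5588 -0.2067  0.0904] yaw -9.69 tilt [ 3.e-04 -6.e-04 -1.e+00] F [ 2.   -3.5   2.44] T [-0.981 -0.424  0.087] w 0.024 25.0000274553895
shift cm [ 0.12 -0.   -0.01] turn -1.49 j [ 0.7   0.43 -0.53  1.67  0.24  1.11 -0.06]
```

>>> arm_command:
  moves: [-0.03,0.02,0,1,0,0,0,0.5,0,0,0,0]

```text
time: 18.43
ee_pos: [0.5588, -0.2067, 0.0904]
eef_rot: [0.772, 0.635, -0.0, -0.0]
ft_force: [-0.6, -2.7, 4.4]
width: 0.0236
grip_force: 25.0
```

```bash
python3 -c "
from h import *
to(.559,-.2055,-8.2,.0905)"
```

```text
t 18.4333 pos [ 0.5588 -0.2067  0.0904] yaw -11.14 tilt [-2.e-04 -2.e-04 -1.e+00] F [-0.61 -2.73  4.36] T [-0.764 -0.148  0.173] w 0.0236 25.00016575679183
shift cm [ 0.12 -0.   -0.01] turn -2.94 j [ 0.7   0.43 -0.52  1.67  0.23  1.11 -0.08]
```

>>> arm_command:
  moves: [0,0,0,1,0,0,0,0]

```text
time: 18.6
ee_pos: [0.5587, -0.2067, 0.0904]
eef_rot: [0.778, 0.628, -0.0, 0.0]
ft_force: [-0.0, -2.9, 4.6]
width: 0.0238
grip_force: 25.0
```

```bash
python3 -c "
from h import *
to(.559,-.2055,-8.2,.0905)"
```

```text
t 18.6 pos [ 0.5587 -0.2067  0.0904] yaw -12.16 tilt [-2.e-04 -3.e-04 -1.e+00] F [-0.04 -2.85  4.62] T [-0.856  0.001  0.288] w 0.0238 25.000139606509038
shift cm [ 0.13 -0.   -0.01] turn -3.96 j [ 0.69  0.43 -0.52  1.67  0.23  1.11 -0.1 ]
```

>>> arm_command:
  moves: [0,0,0,-1,0,0,0,-1,-0.04,0,0,-1,0,0,-0.03,-1,0,0,0,0,0,0,0,0]

```text
time: 19.1
ee_pos: [0.5588, -0.2065, 0.0904]
eef_rot: [0.755, 0.656, 0.0, -0.0]
ft_force: [0.7, -0.5, 1.9]
width: 0.0237
grip_force: 25.0
```

```bash
python3 -c "
from h import *
to(.559,-.2055,-8.2,.0905)"
```

```text
t 19.1 pos [ 0.5588 -0.2065  0.0904] yaw -8.06 tilt [-2.e-04  6.e-04 -1.e+00] F [ 0.71 -0.51  1.93] T [-0.098 -0.141  0.014] w 0.0237 24.999636579304934
shift cm [ 0.1   0.01 -0.01] turn 0.14 j [ 0.7   0.43 -0.53  1.67  0.24  1.11 -0.03]
```

>>> arm_command:
  moves: [0,0,0,0,0,0,0,0,0,0,0,0,0,0,0,0,0,0,0,0,0,0,0,0,0,0,0,0,0,0,0,0]
  fingers: 80
  squeeze: 5

```text
time: 19.77
ee_pos: [0.5588, -0.207, 0.0906]
eef_rot: [0.755, 0.655, -0.0, 0.0]
ft_force: [0.0, 0.1, 1.0]
width: 0.0664
grip_force: 0.0
```

>>> arm_command:
  moves: [0,0,-0.5,0,0,0,-1.5,0,0,0,-2.5,0,0,0,-3,0,0,0,-3,0,0,0,-3,0,-3,-3,0,0,-3,-3,0,0,-3,-3,0,0,-3,-3,0,0,-3,-3,0,0,-3,-3,0,0]

```text
time: 20.77
ee_pos: [0.3572, -0.358, 0.2264]
eef_rot: [0.755, 0.656, 0.0, 0.001]
ft_force: [0.2, -1.7, 0.5]
width: 0.0697
grip_force: 0.0
```

```bash
python3 -c "
from h import *
to(.559,-.2055,-8.2,.0905)
b=r.camera('side')[:,:,::-1];t=r.camera('top')[:,:,::-1]
cv2.imwrite('pics/ftop.png',t);cv2.imwrite('pics/fside.png',b)
cv2.imwrite('pics/f.png',np.hstack([cv2.resize(b[105:215,270:410],(400,314)),cv2.resize(t[150:265,345:510],(400,279)).copy() if 0 else cv2.resize(t[145:274,345:510],(400,314))]))
"
```

```text
t 20.7667 pos [ 0.3572 -0.358   0.2264] yaw -8.08 tilt [ 8.e-04 -8.e-04 -1.e+00] F [ 0.18 -1.74  0.48] T [-0.088 -0.072  0.051] w 0.0697 0.0
shift cm [17.94 17.82 13.59] turn 0.12 j [ 1.09  0.09 -0.41  1.75  0.04  1.31  0.53]
```

View pics/f.png

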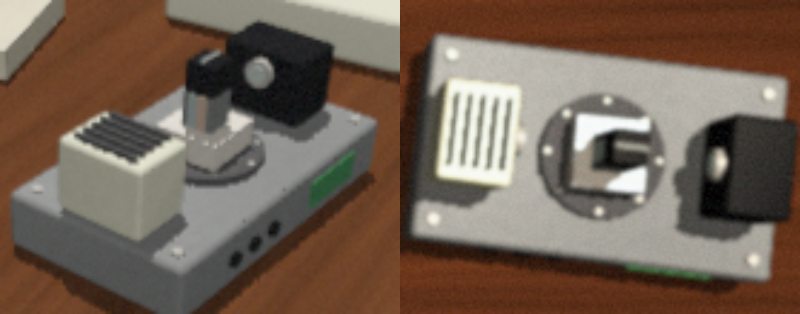

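The cell stands upright in its pocket in both views. The block looks nearly square to the reader, but I'll measure that angle from its edges.

```bash
python3 -c "
from h import *
ang=lambda v:np.degrees(np.arctan2(v[1],v[0]))
def edge(f,n,z,a,b,h=3,k=24):
    # subpixel strongest gradient across the line a-b
    g=cv2.GaussianBlur(cv2.imread(f).astype(np.float32).mean(2),(0,0),.7)
    a,b=np.array(a,float),np.array(b,float);d=(b-a)/np.linalg.norm(b-a);nn=np.array([-d[1],d[0]]);t=np.arange(-h,h+.01,.1);P=[]
    for s in np.linspace(.12,.88,k):
        q=(a+s*(b-a)+t[:,None]*nn).astype(np.float32)
        v=cv2.remap(g,q[:,0].copy(),q[:,1].copy(),cv2.INTER_LINEAR).ravel()
        P.append(q[np.argmax(abs(np.gradient(v)))])
    l=cv2.fitLine(np.array(P),cv2.DIST_HUBER,0,.01,.01).ravel()
    w=cast(n,[l[2:]-10*l[:2],l[2:]+10*l[:2]],z); return round((ang(w[1]-w[0])+45)%90-45,2)
p=lambda x,y:((x-400)/2.424+345-.5,y/2.434+145-.5)
for nm,z,a,b in(('block top',.071,(573,113),(650,118)),('block left',.071,(573,113),(568,187)),('block bottom',.071,(568,187),(643,194)),('base top',.045,(440,38),(785,79)),('base left',.045,(433,40),(412,235)),('base bottom',.045,(415,237),(620,265))):
    print(nm,edge('pics/ftop.png','top',z,p(*a),p(*b)))
"
```

```text
block top -7.21
block left -5.54
block bottom -6.34
base top -8.18
base left -8.3
base bottom -7.99
```

The stop shows up in three readings:
- The torque rose from its roughly 0.15 N m plateau to 0.29 N m over the last degree.
- The block sits within 2° of the reader's axes.
- The cell was left at -8.1°, against -8.2° for the reader.

The arm is clear, so I'm handing in.

```bash
python3 -c "
from bench import r
print(r.close_job())"
```

```text
the job is handed in; nothing more can be done
None
```

The cell is fully home in the pocket and the stage is turned clockwise to its stop, within about 2° of square. I released the cell upright and handed the job in at about 21 s; the result of the judging was not shown.

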